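# Clear the offcut bin's flap and lever it open

## Task

The plaster model is standing on the steel flap of the offcut bin. Without lifting it, push it with the fingers until it stands wholly off the flap, upright on the fixed deck beside it; then press the long end of the bin's lever right down to its rubber stop, which raises the heavy flap, and finish while still holding it down so that the flap stays open. Leave the lever in its cradle, do not raise the flap with the model still on it, and leave the jar, bowl and rubbing block where they are.

Things in the scene. Friction and masses are not known exactly. Their poses are not given: they have to be found in the camera images.
- bin: Fixed grey box on the bench, 98 mm high, at varying places and yaws; all bin coordinates are mm in its axes. Origin: bench level, beneath the middle of the flap's free edge. +y: from that edge to the hinge; -y: along the lever's long arm; +x: to the fixed deck. Box: x -97 to 215, y -20 to 164. Flap: x -75 to 75, y 1 to 141, top at z 100; level with the box around it to 2 mm.
- deck (a point): Centre of the top of the fixed white deck beside the flap, at bin (146, 62, 98). The deck covers bin x 77 to 215, y -20 to 144 and lies 2 mm lower than the flap's top, so the model drops 2 mm as it leaves the flap.
- stop (a point): Top of the black rubber stop on the bench under the lever's long end, at bin (0, -212, 20): a disc 32 mm across, 20 mm high.
- flap_edge (a point): Middle of the top of the flap's free edge, the one away from the hinge; about 50 mm higher when the lever is fully pressed.
- flap (a joint): Angle of the flap, rad: 0 shut, growing as it rises; about 0.37 when the lever is on its stop. The flap is plain steel, 150 x 140 x 12 mm, 2 to 3.2 kg, hinged along its +y edge, and falls shut when not held up.
- lever: Loose dark steel lever, 0.4 kg, resting by its cross pin in the open slots of a cradle (two cheeks, bin x -32 to 32, y -60 to -20, 89 high). Origin on the pin axis, at bin (0, -40, 75); axes parallel to the bin's at the start; pressing turns it up to about 0.5 rad about x. Short arm: 90 mm to +y, under the flap. Long arm: 22 wide, 195 mm to -y, rising to a black rubber press pad.
- lever_pad (a point): Centre of the top face of the press pad (50 mm in x, 46 mm along the lever) on the lever's long end, at (0, -171, 44) mm in the lever's frame; moves on an arc about the pin. About 119 mm above the bench at the start, sloping up 0.2 rad away from the pin, and about 34 mm when on the stop. Takes about 6 to 12 N downwards, more once on the stop.
- cast: White plaster model, a plain round dome 82 mm across its base and 62 mm high, 0.3 to 0.5 kg, standing on the flap at the start. Origin at the centre of its underside, z up. It is wholly off the flap when its origin is at a bin x over 116 mm.
- jar: Bystander: round jar, 60 mm across, 85 mm high, on the bench. Origin at the centre of its underside.
- bowl: Bystander: small green bowl, 90 mm across, 50 mm high, on the bench. Origin at the centre of its underside.
- block: Bystander: flat wooden rubbing block, 90 x 50 x 26 mm, on the bench. Origin at the centre of its underside, long side along its x.
There are look-alikes about, which are no part of the job. What is shaped like the cast but purple is not meant.

How it is judged:
By the outcome, as a careful person would: the job done as asked, in the order asked, and still so for the second after the job is handed in, while the arm keeps its last pose, push and grip.
It also fails if it takes over 58 s, if anything falls off the work surface, if the arm or the gripper's body presses on something with over 40 N, if the wrist force passes 120 N, or if a joint passes its speed limit or range.

## Robot

A 6-joint arm with a two-finger parallel gripper is mounted at the origin on the work surface. World frame = base frame: x ahead of the robot, y to its left, z up, the work surface at z = 0. Lengths are in mm, angles in rad, forces in N, time in s.
With the tool pointing down it reaches from about 275 to 975 mm from the base axis. Payload 8.4 kg.
Tool frame: the origin (TCP) lies at the very end of the fingers, on their centre line; the grasp point (between the pads) lies 19 mm behind it; z points along the fingers, y is the line along which they close (so a half turn about z gives the same grasp; the last joint's range is limited). The gripper opens to 92 mm and grips with 3 to 60 N. Pads are 20 mm wide; open, the fingers measure 128 mm over their backs; the gripper's body (75 mm by 189 mm) begins 69 mm behind the grasp point.
Start: joints at [1.107, 0.353, 1.633, -0, 1.155, -0.002], TCP at [278.474, 559.535, 194.083] pointing down, gripper open.
Joint ranges: [-2.63, 2.63], [-0.92, 2.1], [0.06, 2.66], [-1.3, 4.44], [0, 2.69], [-3.02, 3.02]. Speed limits (rad/s): [2.22, 2.22, 2.79, 3.14, 3.14, 3.14].

## Interface

Orientations are given as a 3x3 rotation matrix whose columns are the frame's x, y, z axes.
In Python, from cell import r gives the robot as it stands.
- The arm moves only by the shell command python3 -m handwheel 'ROWS' [FORCE]. ROWS is JSON, a list of rows, each an object with "dp": the shift along the tool's x, y, z in units of 25 cm (1.0 is 25 cm), a list of three; "rot": the turn, a rotation vector about the tool's x, y, z in units of 30 degrees (1.0 is 30 degrees), a list of three; "grip": the closure, from 0 (fully open) to 1 (shut). A call has exactly 8 rows; each row is the pose to reach, as a shift and turn from the pose commanded when the call began, along the tool's axes at that moment; what a row does not reach only later rows make up. A row lasts 1/10 s, in which the tool goes at most 50 mm and 8.59 degrees, less where a joint would pass 70% of its speed; a pose out of reach is approached as far as the arm can. A call with a number of a shift or a turn outside -1 to 1 is refused whole. A call with a gripper value outside its range is refused whole. The fingers move at their own pace and stop on an object; FORCE is the grip in N (left out, the last holds). Time passes only in rows, so rows that repeat a pose let the fingers close, or fill a call up. It gives the time, the measured TCP pose, the force, the opening and the grip force at its end, in the units of the state.
- r.state(): the state, without advancing time (a new reading comes with each control period).
- r.camera(name): name is "side" or "top"; returns the picture (420x560x3 uint8, blue, green, red); there is no depth.
- r.get_calibration(name): a dict with "K" (3x3 intrinsics, pixels), "camera_from_world" (4x4, takes a point from world to camera coordinates). Camera axes: x right, y down, z forward; pixel columns grow to the right and rows downward; lengths in mm; the calibration is good to about 2 mm. A picture is of the moment at which its call begins. get_calibration takes no time and is no camera call.
- r.sign_off(): hands the job in; it is judged then, once.
The state is a dict: "t": time; "qpos": joint angles; "dq": joint speeds; "effort": joint torques, N m; "eef_pos": TCP position; "tcp_rot": TCP orientation; "ft_force": force on the tool from outside, world axes, zero at the start; "wrist_torque": the same for the moment, N m; "width": finger opening in mm; "finger_force": force on a finger pad.
Only numpy, scipy, OpenCV 4.12 (cv2) and the standard library are available. Lean on these libraries where they do the work, as an engineer would, in place of code of your own. Each camera call takes 0.05 s, during which the arm holds its last target. There are 200 camera calls.

## Working session

There is one attempt and no reset: what is moved stays moved. The work goes in short steps, Python scripts to look and compute and a shell command to move; the robot and the scene stay as the last step left them, time stands still between calls to the robot, and variables do not carry over. Pictures are saved under pics/ and viewed, at most 10 in all, crops included, and the job is handed in when it is done.

```bash
ls; mkdir -p pics
python3 - <<'E'
from cell import r
import cv2
for n in("side","top"):
    cv2.imwrite(f"pics/{n}0.png",r.camera(n)); c=r.get_calibration(n); print(n,c["K"],c["camera_from_world"])
s=r.state();print(s)
E
```

```text
pics
side [[445.60647751   0.         275.52744147]
 [  0.         445.60647751 206.98781755]
 [  0.           0.           1.        ]] [[ 9.49828022e-01 -3.12481935e-01 -1.34821568e-02 -4.89931202e+02]
 [-1.98155450e-01 -5.67848359e-01 -7.98925941e-01  2.11695805e+02]
 [ 2.41994104e-01  7.61513809e-01 -6.01278282e-01  8.24495855e+02]
 [ 0.00000000e+00  0.00000000e+00  0.00000000e+00  1.00000000e+00]]
top [[426.68343382   0.         280.80669235]
 [  0.         426.68343382 207.43131821]
 [  0.           0.           1.        ]] [[ 2.35479701e-01 -9.71869825e-01  4.28408797e-03 -5.31382303e+01]
 [-9.50289071e-01 -2.31170276e-01 -2.08592870e-01  5.60073342e+02]
 [ 2.03715470e-01  4.50482646e-02 -9.77993181e-01  7.82805900e+02]
 [ 0.00000000e+00  0.00000000e+00  0.00000000e+00  1.00000000e+00]]
{'t': 0.1, 'qpos': array([ 1.10660755e+00,  3.53582458e-01,  1.63400934e+00,  1.75636912e-05,
        1.15518732e+00, -2.42213664e-03]), 'dq': array([ 0.00133446, -0.00091132, -0.00265292,  0.0011904 , -0.00123116,
        0.00052913]), 'effort': array([-8.75201877e-04, -5.94911528e+01, -3.34925902e+01,  6.97496021e-02,
        1.83053414e-02, -7.58856231e-05]), 'eef_pos': array([278.26761718, 559.14721358, 193.45812368]), 'tcp_rot': array([[-8.95263635e-01,  4.45536448e-01, -5.45541864e-04],
       [ 4.45536782e-01,  8.95263015e-01, -1.05371775e-03],
       [ 1.89337899e-05, -1.18641415e-03, -9.99999296e-01]]), 'ft_force': array([-0.19947491, -0.33959169,  0.25083854]), 'wrist_torque': array([ 0.01303004, -0.05444124, -0.02883004]), 'finger_force': 0.0, 'width': 91.86518262885058}
```

View pics/top0.png

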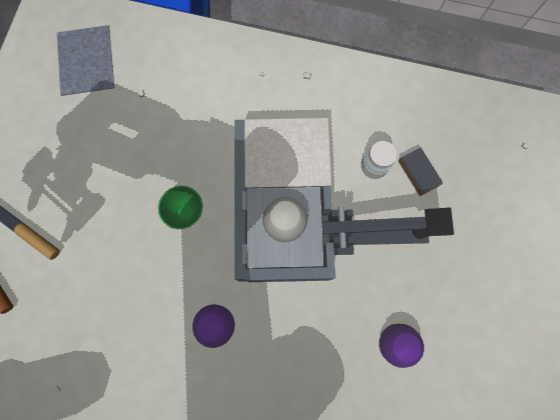

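View pics/side0.png

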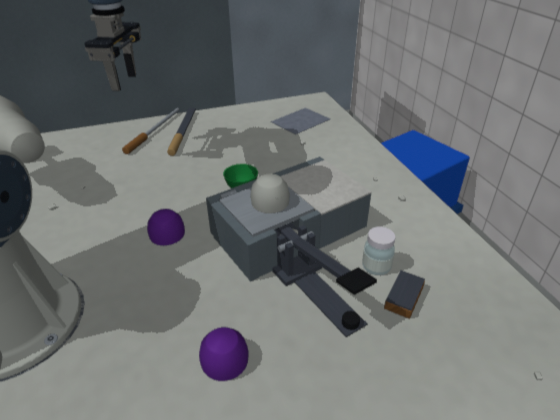

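Top view: the bin's deck is at about (288,150), the flap and cast at (285,222), the pad at (439,221), the jar at (380,157), the block at (421,171) and the bowl at (181,207). The purple look-alikes are at (213,326) and (402,345). The side view agrees: cast (269,192), pad (357,280), stop (350,320). I'll zoom in for corner accuracy.

Run:
```python
import cv2
a=cv2.imread("pics/top0.png")[100:290,225:465]
cv2.imwrite("pics/topz.png",cv2.resize(a,None,fx=3.1,fy=3.1,interpolation=cv2.INTER_CUBIC))
```

```text
(no output)
```

View pics/topz.png

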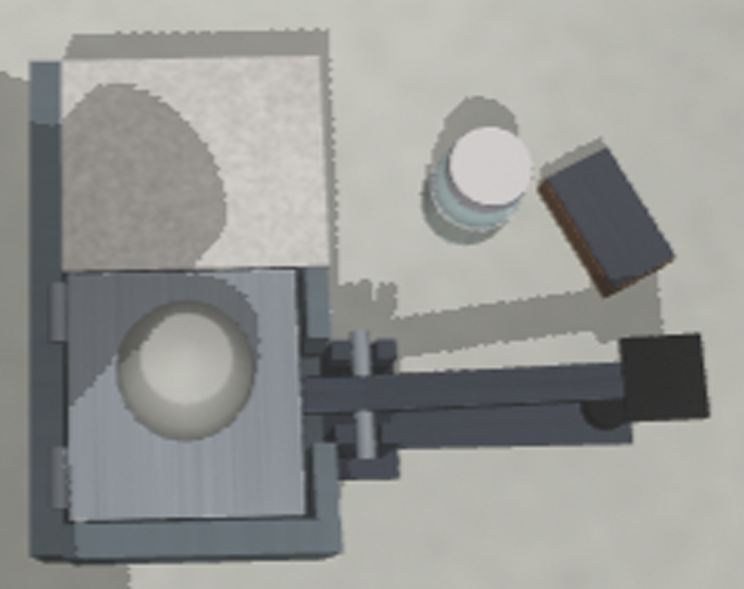

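```bash
cat > h.py <<'E'
import numpy as np
from cell import r
def ray(n,uv,z):
    c=r.get_calibration(n);K=np.array(c["K"]);T=np.array(c["camera_from_world"]);R=T[:3,:3];o=-R.T@T[:3,3]
    d=R.T@np.linalg.inv(K)@np.array([uv[0],uv[1],1]);return o+d*(z-o[2])/d[2]
E
python3 - <<'E'
from h import *
Z=lambda p:((p[0]+.5)/3.1+224.5,(p[1]+.5)/3.1+99.5)
obs=[((65,270),75,141,100),((296,268),75,1,100),((305,516),-75,1,100),((70,521),-75,141,100),((62,62),215,144,98),((322,55),215,-20,98),((327,266),77,-20,98)]
W=np.array([ray("top",Z(o[0]),o[3])[:2] for o in obs]);B=np.array([o[1:3] for o in obs],float)
wc,bc=W.mean(0),B.mean(0);H=(B-bc).T@(W-wc);U,S,V=np.linalg.svd(H);R=V.T@U.T;t=wc-R@bc
print("yaw",np.arctan2(R[1,0],R[0,0]),"t",t,"det",np.linalg.det(R));print(np.round(W-(B@R.T+t),1))
b=lambda w:np.round(R.T@(w[:2]-t),1)
for z in(100,110,121):
  w=ray("top",Z((187,370)),z);print("cast",z,w,b(w))
w=ray("top",Z((664,376)),119);print("pad",w,b(w))
w=ray("side",(269,188),135);print("cast side",w,b(w))
w=ray("side",(357,280),119);print("pad side",w,b(w))
w=ray("top",Z((491,166)),85);print("jar",w,b(w))
w=ray("top",Z((608,222)),26);print("block",w,b(w))
c=r.get_calibration("top")["camera_from_world"];print(-c[:3,:3].T@c[:3,3])
np.savez("bin.npz",R=R,t=t)
E
```

```text
yaw 0.25732704553760666 t [533.42594638  -4.15482932] det 1.0000000000000002
[[ 1.4  1.5]
 [ 0.4 -0. ]
 [-0.4  0.3]
 [-0.2 -1.6]
 [-1.3 -0.5]
 [ 0.7 -1.2]
 [-0.6  1.5]]
cast 100 [528.670441    65.84401684 100.        ] [13.2 68.9]
cast 110 [526.83822311  65.54656996 110.        ] [11.4 69.1]
cast 121 [524.82278343  65.2193784  121.        ] [ 9.3 69.3]
pad [ 587.89317392 -207.78171437  119.        ] [   0.9 -210.8]
cast side [526.04595128  68.54736865 135.        ] [11.4 72.2]
pad side [ 589.05970841 -211.98784821  119.        ] [   0.9 -215.1]
jar [704.93024167 -90.41144912  85.        ] [ 143.9 -127.1]
block [ 708.21505677 -184.52871032   26.        ] [ 123.1 -218.9]
[385.27487829  42.56481936 882.63378689]
```

```bash
cat >> h.py <<'E'
from scipy.spatial.transform import Rotation as Ro
def go(bx,by,z):
    "dp, rot for TCP at bin (bx,by,z), pointing down with tool y along bin +y"
    d=np.load("bin.npz");R=d["R"];s=r.state();A=s["tcp_rot"]
    w=np.array([*(R@[bx,by]+d["t"]),z]);T=np.eye(3);T[:2,1]=R[:,1];T[:2,0]=-R[:,0];T[2,2]=-1
    print("t",round(s["t"],2),"bin",np.round(R.T@(s["eef_pos"][:2]-d["t"]),1),round(s["eef_pos"][2],1),"F",s["ft_force"].round(1),"w",round(s["width"],1))
    print("dp",np.round(A.T@(w-s["eef_pos"])/250,3),"rot",np.round(np.degrees(Ro.from_matrix(A.T@T).as_rotvec())/30,3))
E
python3 -m handwheel '[{"dp":[-0.15,-0.14,0],"rot":[0,0,-0.2],"grip":0.46},{"dp":[-0.3,-0.28,0],"rot":[0,0,-0.4],"grip":0.46},{"dp":[-0.45,-0.43,0],"rot":[0,0,-0.6],"grip":0.46},{"dp":[-0.6,-0.57,0],"rot":[0,0,-0.8],"grip":0.46},{"dp":[-0.75,-0.71,0],"rot":[0,0,-1],"grip":0.46},{"dp":[-0.9,-0.86,0],"rot":[0,0,-1],"grip":0.46},{"dp":[-1,-0.96,0],"rot":[0,0,-1],"grip":0.46},{"dp":[-1,-0.96,0],"rot":[0,0,-1],"grip":0.46}]'
python3 -c "
from h import *
go(-56,69,194)"
```

```text
t: 0.9
eef_pos: [396.1, 228.8, 193.9]
tcp_rot: [[-0.998, -0.057, -0.0], [-0.057, 0.998, -0.002], [0.0, -0.002, -1.0]]
ft_force: [-0.8, 0.9, -0.2]
width: 49.7
finger_force: 0.0
t 0.9 bin [-73.5 260.2] 193.9 F [-0.8  0.9 -0.2] w 49.7
dp [-0.22  -0.736  0.001] rot [-0.003 -0.001 -0.382]
```

```bash
python3 -m handwheel '[{"dp":[-0.06,-0.19,0],"rot":[0,0,-0.2],"grip":0.46},{"dp":[-0.12,-0.38,0],"rot":[0,0,-0.38],"grip":0.46},{"dp":[-0.18,-0.57,0],"rot":[0,0,-0.38],"grip":0.46},{"dp":[-0.22,-0.736,0],"rot":[0,0,-0.38],"grip":0.46},{"dp":[-0.22,-0.736,0],"rot":[0,0,-0.38],"grip":0.46},{"dp":[-0.22,-0.736,0.15],"rot":[0,0,-0.38],"grip":0.46},{"dp":[-0.22,-0.736,0.25],"rot":[0,0,-0.38],"grip":0.46},{"dp":[-0.22,-0.736,0.25],"rot":[0,0,-0.38],"grip":0.46}]'
python3 -c "
from h import *
import cv2
go(98,69,108)
cv2.imwrite('pics/s1.png',r.camera('side'))"
```

```text
t: 1.7
eef_pos: [459.0, 53.7, 128.8]
tcp_rot: [[-0.966, -0.258, -0.006], [-0.258, 0.966, -0.0], [0.006, 0.001, -1.0]]
ft_force: [-0.2, -0.5, 0.6]
width: 49.6
finger_force: 0.0
t 1.7 bin [-57.3  74.9] 128.8 F [-0.2 -0.5  0.6] w 49.6
dp [-0.622 -0.026  0.08 ] rot [ 0.002 -0.011  0.007]
```

View pics/s1.png

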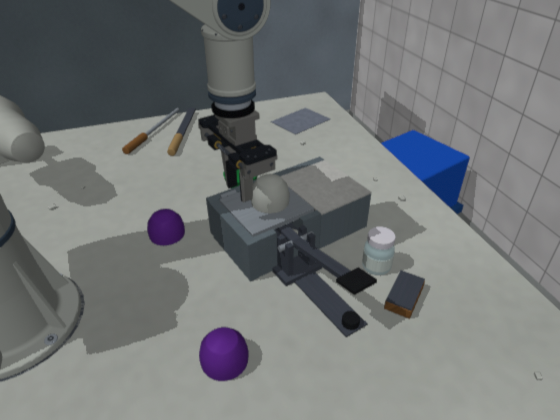

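The picture shows the fingers at (245,190), above the flap just behind the cast at (270,195), with clear space between. Lowering, then pushing slowly.

```bash
python3 -m handwheel '[{"dp":[0,-0.02,0.04],"rot":[0,0,0],"grip":0.46},{"dp":[0,-0.02,0.08],"rot":[0,0,0],"grip":0.46},{"dp":[0,-0.02,0.08],"rot":[0,0,0],"grip":0.46},{"dp":[-0.03,-0.02,0.08],"rot":[0,0,0],"grip":0.46},{"dp":[-0.06,-0.02,0.08],"rot":[0,0,0],"grip":0.46},{"dp":[-0.09,-0.02,0.08],"rot":[0,0,0],"grip":0.46},{"dp":[-0.12,-0.02,0.08],"rot":[0,0,0],"grip":0.46},{"dp":[-0.15,-0.02,0.08],"rot":[0,0,0],"grip":0.46}]'
python3 -c "
from h import *
go(98,70,108)"
```

```text
t: 2.55
eef_pos: [499.4, 58.0, 111.6]
tcp_rot: [[-0.966, -0.258, -0.001], [-0.258, 0.966, -0.0], [0.001, 0.0, -1.0]]
ft_force: [-1.4, -0.5, 1.8]
width: 50.0
finger_force: 1.4
t 2.55 bin [-17.1  68.8] 111.6 F [-1.4 -0.5  1.8] w 50.0
dp [-0.461  0.003  0.014] rot [ 0.    -0.002  0.007]
```

```bash
python3 -m handwheel '[{"dp":[-0.03,0,0],"rot":[0,0,0],"grip":0.46},{"dp":[-0.06,0,0],"rot":[0,0,0],"grip":0.46},{"dp":[-0.09,0,0],"rot":[0,0,0],"grip":0.46},{"dp":[-0.12,0,0],"rot":[0,0,0],"grip":0.46},{"dp":[-0.15,0,0],"rot":[0,0,0],"grip":0.46},{"dp":[-0.18,0,0],"rot":[0,0,0],"grip":0.46},{"dp":[-0.21,0,0],"rot":[0,0,0],"grip":0.46},{"dp":[-0.23,0,0],"rot":[0,0,0],"grip":0.46}]'
python3 -m handwheel '[{"dp":[-0.03,0,0],"rot":[0,0,0],"grip":0.46},{"dp":[-0.06,0,0],"rot":[0,0,0],"grip":0.46},{"dp":[-0.09,0,0],"rot":[0,0,0],"grip":0.46},{"dp":[-0.12,0,0],"rot":[0,0,0],"grip":0.46},{"dp":[-0.15,0,0],"rot":[0,0,0],"grip":0.46},{"dp":[-0.18,0,0],"rot":[0,0,0],"grip":0.46},{"dp":[-0.2,0,0],"rot":[0,0,0],"grip":0.46},{"dp":[-0.2,0,0],"rot":[0,0,0],"grip":0.46}]'
python3 -c "
from h import *
import cv2
go(98,70,108)
cv2.imwrite('pics/s2.png',r.camera('side'))"
```

```text
t: 3.35
eef_pos: [555.4, 72.9, 111.8]
tcp_rot: [[-0.966, -0.258, 0.0], [-0.258, 0.966, -0.0], [-0.0, -0.0, -1.0]]
ft_force: [-4.4, -0.6, 4.9]
width: 49.6
finger_force: 3.0
t: 4.15
eef_pos: [604.0, 85.9, 111.7]
tcp_rot: [[-0.966, -0.258, 0.001], [-0.258, 0.966, 0.0], [-0.001, -0.0, -1.0]]
ft_force: [-0.2, 0.8, 0.4]
width: 49.8
finger_force: 0.1
t 4.15 bin [91.2 69.1] 111.7 F [-0.2  0.8  0.4] w 49.8
dp [-0.027  0.004  0.015] rot [-0.     0.002  0.007]
```

View pics/s2.png

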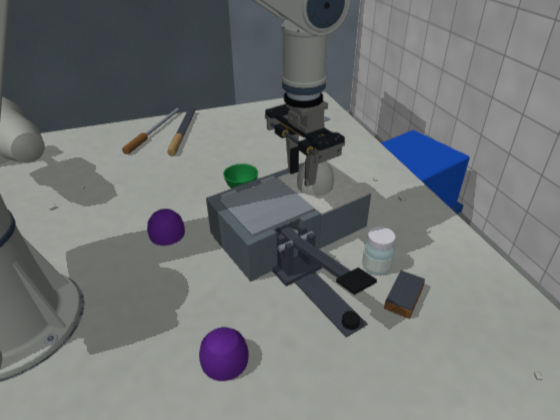

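The cast at (316,178) stands upright on the deck, at about bin x 133. I'll nudge it a little further, then back off and rise.

```bash
python3 -m handwheel '[{"dp":[-0.02,0,0],"rot":[0,0,0],"grip":0.46},{"dp":[-0.04,0,0],"rot":[0,0,0],"grip":0.46},{"dp":[-0.04,0,0],"rot":[0,0,0],"grip":0.46},{"dp":[0.05,0,0],"rot":[0,0,0],"grip":0.46},{"dp":[0.2,0,0],"rot":[0,0,0],"grip":0.46},{"dp":[0.25,0,-0.15],"rot":[0,0,0],"grip":0.6},{"dp":[0.25,0,-0.35],"rot":[0,0,0],"grip":0.8},{"dp":[0.25,0,-0.4],"rot":[0,0,0],"grip":1}]'
python3 -c "
from h import *
import cv2
go(0,-205,160)
cv2.imwrite('pics/s3.png',r.camera('top'))"
```

```text
t: 5.0
eef_pos: [545.3, 69.7, 216.9]
tcp_rot: [[-0.966, -0.258, 0.008], [-0.258, 0.966, 0.001], [-0.008, -0.001, -1.0]]
ft_force: [0.2, 0.4, -0.0]
width: 27.5
finger_force: 0.0
t 5.0 bin [30.3 68.4] 216.9 F [ 0.2  0.4 -0. ] w 27.5
dp [ 0.127 -1.093  0.228] rot [-0.002  0.016  0.006]
```

View pics/s3.png

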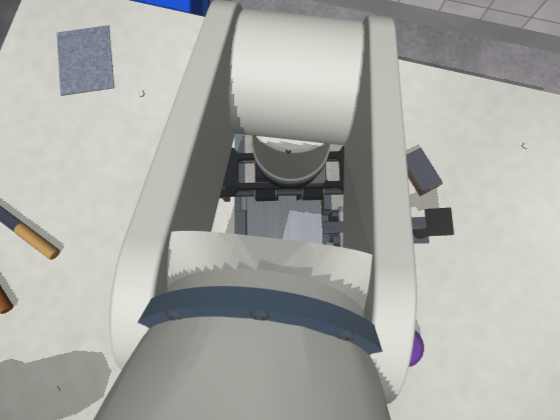

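```bash
python3 -m handwheel '[{"dp":[0.03,-0.19,0],"rot":[0,0,0],"grip":1},{"dp":[0.06,-0.38,0],"rot":[0,0,0],"grip":1},{"dp":[0.09,-0.57,0],"rot":[0,0,0],"grip":1},{"dp":[0.12,-0.76,0],"rot":[0,0,0],"grip":1},{"dp":[0.12,-0.95,0],"rot":[0,0,0],"grip":1},{"dp":[0.12,-1,0],"rot":[0,0,0],"grip":1},{"dp":[0.12,-1,0.1],"rot":[0,0,0],"grip":1},{"dp":[0.12,-1,0.2],"rot":[0,0,0],"grip":1}]'
python3 -c "
from h import *
import cv2
go(0,-211,135)
cv2.imwrite('pics/s4.png',r.camera('top'))"
```

```text
t: 5.85
eef_pos: [578.4, -180.2, 160.3]
tcp_rot: [[-0.967, -0.257, 0.001], [-0.257, 0.967, 0.0], [-0.001, -0.0, -1.0]]
ft_force: [0.7, 0.0, 0.1]
width: 0.5
finger_force: 0.0
t 5.85 bin [  -1.3 -181.7] 160.3 F [0.7 0.  0.1] w 0.5
dp [-0.005 -0.117  0.101] rot [-0.     0.001  0.004]
```

View pics/s4.png

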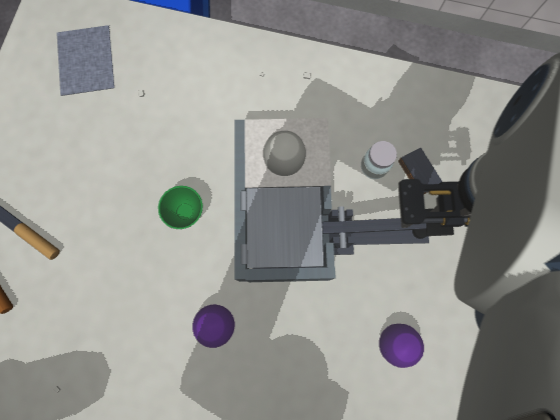

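The cast at (285,153) sits wholly on the deck (deck edge at row 186), and the fingers are over the lever end. Moving on to the pad and pressing.

```bash
python3 -m handwheel '[{"dp":[-0.005,-0.1,0],"rot":[0,0,0],"grip":1},{"dp":[-0.005,-0.12,0.05],"rot":[0,0,0],"grip":1},{"dp":[-0.005,-0.12,0.1],"rot":[0,0,0],"grip":1},{"dp":[-0.005,-0.12,0.13],"rot":[0,0,0],"grip":1},{"dp":[-0.005,-0.12,0.16],"rot":[0,0,0],"grip":1},{"dp":[-0.005,-0.12,0.18],"rot":[0,0,0],"grip":1},{"dp":[-0.005,-0.12,0.2],"rot":[0,0,0],"grip":1},{"dp":[-0.005,-0.12,0.22],"rot":[0,0,0],"grip":1}]'
python3 -c "
from h import *
go(0,-213,34)"
```

```text
t: 6.7
eef_pos: [587.2, -208.3, 106.5]
tcp_rot: [[-0.966, -0.258, 0.0], [-0.258, 0.966, -0.0], [-0.0, -0.0, -1.0]]
ft_force: [0.3, -0.1, -0.4]
width: 0.3
finger_force: 0.0
t 6.7 bin [ 1.000e-01 -2.111e+02] 106.5 F [ 0.3 -0.1 -0.4] w 0.3
dp [ 0.    -0.007  0.29 ] rot [-0.     0.001  0.007]
```

```bash
python3 -c "
from h import *
import cv2
a=r.camera('side')[150:360,240:480];print(r.state()['ft_force'])
cv2.imwrite('pics/s5.png',cv2.resize(a,None,fx=2.6,fy=2.6,interpolation=cv2.INTER_CUBIC))"
```

```text
[-0.0330207   0.20355369 -0.15096276]
```

View pics/s5.png

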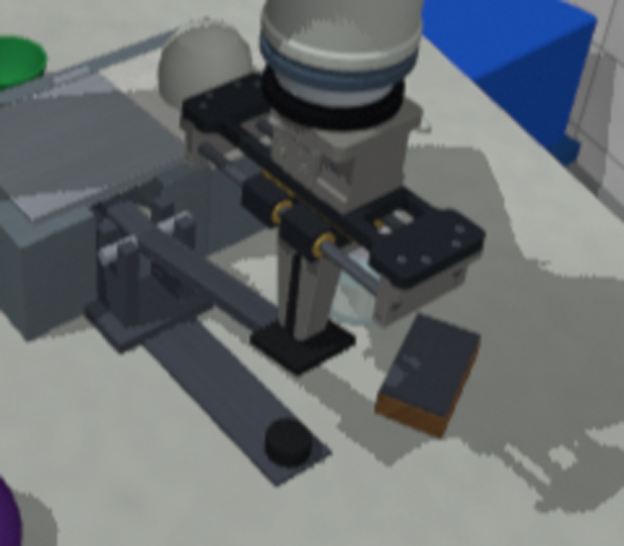

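The fingers stand on the pad at crop (302,345), which has dropped slightly through its free play. The flap is still shut and the cast stands on the deck. Pressing on.

```bash
python3 -m handwheel '[{"dp":[0,-0.005,0.02],"rot":[0,0,0],"grip":1},{"dp":[0,-0.005,0.04],"rot":[0,0,0],"grip":1},{"dp":[0,-0.01,0.06],"rot":[0,0,0],"grip":1},{"dp":[0,-0.01,0.08],"rot":[0,0,0],"grip":1},{"dp":[0,-0.01,0.1],"rot":[0,0,0],"grip":1},{"dp":[0,-0.01,0.12],"rot":[0,0,0],"grip":1},{"dp":[0,-0.01,0.14],"rot":[0,0,0],"grip":1},{"dp":[0,-0.01,0.16],"rot":[0,0,0],"grip":1}]'
python3 -c "
from h import *
go(0,-213,34)"
```

```text
t: 7.55
eef_pos: [591.1, -213.9, 69.1]
tcp_rot: [[-0.966, -0.258, 0.007], [-0.258, 0.966, -0.005], [-0.006, -0.007, -1.0]]
ft_force: [1.9, -8.9, 12.9]
width: 0.5
finger_force: 6.3
t 7.55 bin [   2.4 -217.5] 69.1 F [ 1.9 -8.9 12.9] w 0.5
dp [0.01  0.019 0.14 ] rot [-0.013  0.011  0.008]
```

```bash
python3 -m handwheel '[{"dp":[0,-0.015,0.02],"rot":[0,0,0],"grip":1},{"dp":[0,-0.02,0.04],"rot":[0,0,0],"grip":1},{"dp":[0,-0.02,0.06],"rot":[0,0,0],"grip":1},{"dp":[0,-0.02,0.08],"rot":[0,0,0],"grip":1},{"dp":[0,-0.02,0.1],"rot":[0,0,0],"grip":1},{"dp":[0,-0.015,0.12],"rot":[0,0,0],"grip":1},{"dp":[0,-0.015,0.135],"rot":[0,0,0],"grip":1},{"dp":[0,-0.015,0.145],"rot":[0,0,0],"grip":1}]'
python3 -c "
from h import *
go(0,-213,34)"
```

```text
t: 8.35
eef_pos: [590.5, -214.9, 31.6]
tcp_rot: [[-0.966, -0.258, 0.003], [-0.258, 0.966, -0.001], [-0.003, -0.002, -1.0]]
ft_force: [-0.1, 2.4, 10.8]
width: 0.4
finger_force: 5.2
t 8.35 bin [   1.5 -218.4] 31.6 F [-0.1  2.4 10.8] w 0.4
dp [ 0.006  0.021 -0.01 ] rot [-0.003  0.006  0.006]
```

```bash
python3 -m handwheel '[{"dp":[0,0,0.01],"rot":[0,0,0],"grip":1},{"dp":[0,0,0.015],"rot":[0,0,0],"grip":1},{"dp":[0,0,0.02],"rot":[0,0,0],"grip":1},{"dp":[0,0,0.025],"rot":[0,0,0],"grip":1},{"dp":[0,0,0.03],"rot":[0,0,0],"grip":1},{"dp":[0,0,0.03],"rot":[0,0,0],"grip":1},{"dp":[0,0,0.03],"rot":[0,0,0],"grip":1},{"dp":[0,0,0.03],"rot":[0,0,0],"grip":1}]'
python3 -c "
from h import *
import cv2
go(0,-213,34)
a=r.camera('side')[150:360,240:480]
cv2.imwrite('pics/s6.png',cv2.resize(a,None,fx=2.6,fy=2.6,interpolation=cv2.INTER_CUBIC))"
```

```text
t: 9.15
eef_pos: [589.7, -214.2, 23.8]
tcp_rot: [[-0.966, -0.257, 0.002], [-0.257, 0.966, 0.0], [-0.002, -0.0, -1.0]]
ft_force: [-0.1, 3.8, 9.0]
width: 0.4
finger_force: 3.9
t 9.15 bin [   0.9 -217.5] 23.8 F [-0.1  3.8  9. ] w 0.4
dp [ 0.004  0.018 -0.041] rot [-0.     0.004  0.006]
```

View pics/s6.png

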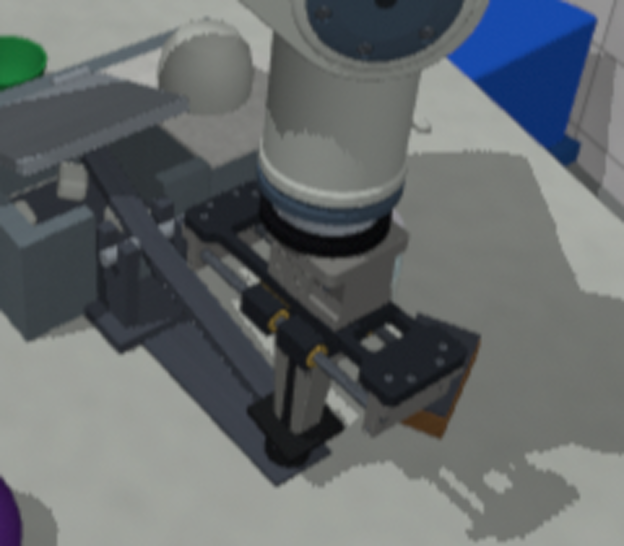

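The flap is clearly raised, the cast is upright on the deck, and the pad at (300,425) is close to the stop at (290,450). The force hasn't risen yet, so I'll go further down.

```bash
python3 -m handwheel '[{"dp":[0,0,0.005],"rot":[0,0,0],"grip":1},{"dp":[0,0,0.01],"rot":[0,0,0],"grip":1},{"dp":[0,0,0.015],"rot":[0,0,0],"grip":1},{"dp":[0,0,0.02],"rot":[0,0,0],"grip":1},{"dp":[0,0,0.02],"rot":[0,0,0],"grip":1},{"dp":[0,0,0.02],"rot":[0,0,0],"grip":1},{"dp":[0,0,0.02],"rot":[0,0,0],"grip":1},{"dp":[0,0,0.02],"rot":[0,0,0],"grip":1}]'
python3 -c "
from h import *
go(0,-213,34)"
```

```text
t: 10.0
eef_pos: [589.5, -214.3, 18.8]
tcp_rot: [[-0.966, -0.257, 0.002], [-0.257, 0.966, 0.0], [-0.002, -0.0, -1.0]]
ft_force: [-0.5, 3.4, 9.9]
width: 0.8
finger_force: 3.9
t 10.0 bin [   0.8 -217.5] 18.8 F [-0.5  3.4  9.9] w 0.8
dp [ 0.003  0.018 -0.061] rot [-0.     0.003  0.006]
```

Run:
```python
from h import *
import cv2
c=r.get_calibration("side");K=c["K"];T=c["camera_from_world"]
def P(w):
    p=K@(T@[*w,1])[:3];return ((p[:2]/p[2]-[240,150])*2.6).round(0)
for z in(23.8,34,46):print("s6 tcp",z,P((589.7,-214.2,z)))
print("s5 tcp",P((587.2,-208.3,106.5)),P((587.2,-208.3,119)))
d=np.load("bin.npz");w=d["R"]@[0,-212]+d["t"];print("stop",P((*w,20)))
for z in (26,34):
  for q in((25,-189),(25,-234),(-25,-234),(-25,-189)):print(z,q,P((*(d["R"]@q+d["t"]),z)))
im=r.camera("side");a=im[150:360,240:480]
cv2.imwrite("pics/s7.png",cv2.resize(a,None,fx=2.6,fy=2.6,interpolation=cv2.INTER_CUBIC))
```

```text
s6 tcp 23.8 [293. 438.]
s6 tcp 34 [294. 428.]
s6 tcp 46 [296. 416.]
s5 tcp [297. 348.] [299. 335.]
stop [286. 437.]
26 (25, -189) [293. 394.]
26 (25, -234) [336. 436.]
26 (-25, -234) [280. 470.]
26 (-25, -189) [237. 425.]
34 (25, -189) [294. 386.]
34 (25, -234) [338. 429.]
34 (-25, -234) [281. 462.]
34 (-25, -189) [238. 417.]
```

View pics/s7.png

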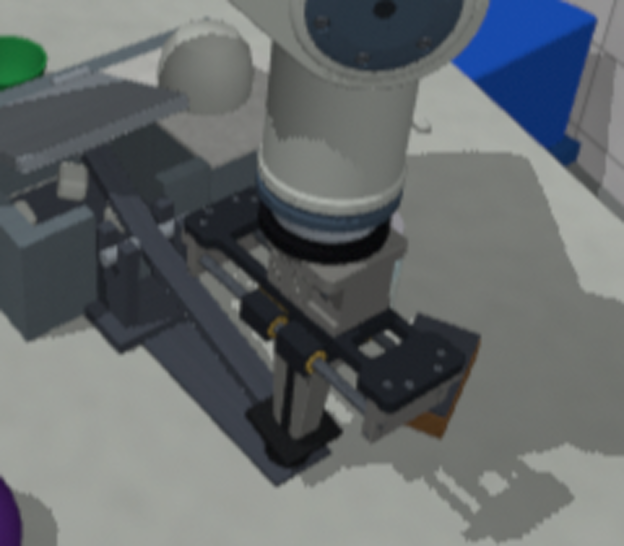

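The fingertip is at (300,435) on the pad. The pad's outer corners, (341,432) and (290,460), are still about 5 px above where they would be on the stop. I'll keep pressing until the force rises.

```bash
python3 -m handwheel '[{"dp":[0,0,0.005],"rot":[0,0,0],"grip":1},{"dp":[0,0,0.01],"rot":[0,0,0],"grip":1},{"dp":[0,0,0.015],"rot":[0,0,0],"grip":1},{"dp":[0,0,0.02],"rot":[0,0,0],"grip":1},{"dp":[0,0,0.02],"rot":[0,0,0],"grip":1},{"dp":[0,0,0.02],"rot":[0,0,0],"grip":1},{"dp":[0,0,0.02],"rot":[0,0,0],"grip":1},{"dp":[0,0,0.02],"rot":[0,0,0],"grip":1}]'
python3 -c "
from h import *
go(0,-213,34)"
```

```text
t: 10.85
eef_pos: [589.5, -214.2, 14.0]
tcp_rot: [[-0.966, -0.257, 0.002], [-0.257, 0.966, 0.0], [-0.002, -0.0, -1.0]]
ft_force: [-3.3, 4.1, 11.8]
width: 1.0
finger_force: 5.0
t 10.85 bin [   0.8 -217.4] 14.0 F [-3.3  4.1 11.8] w 1.0
dp [ 0.003  0.018 -0.08 ] rot [-0.     0.003  0.006]
```

Run:
```python
from h import *
import cv2
cv2.imwrite("pics/s8.png",r.camera("side"))
for n in("s6","s7","s8"):
    a=cv2.imread(f"pics/{n}.png")
    if n=="s8":a=cv2.resize(a[150:360,240:480],None,fx=2.6,fy=2.6,interpolation=cv2.INTER_CUBIC)
    m=(a.max(2)<45).astype(np.uint8);m[:380]=0
    k,l,st,_=cv2.connectedComponentsWithStats(m);i=1+np.argmax(st[1:,4]);ys,xs=np.where(l==i)
    f=a[20:200,0:200].astype(int)
    print(n,st[i],"left",xs.min(),ys[xs==xs.min()].mean(),"right",xs.max(),ys[xs==xs.max()].mean(),"bottom",ys.max(),xs[ys==ys.max()].mean())
    g=f
    if n=="s6":f0=f
    else:print("flap change",np.abs(f-f0).mean())
```

```text
s6 [ 247  380   96   88 3534] left 247 410.5 right 342 427.0 bottom 467 292.3333333333333
s7 [ 246  380   95   90 3361] left 246 414.5 right 340 431.0 bottom 469 294.5
flap change 1.4998888888888888
s8 [ 244  380   95   91 3176] left 244 417.0 right 338 435.0 bottom 470 285.5
flap change 2.455185185185185
```

```bash
python3 -m handwheel '[{"dp":[0,0,0.005],"rot":[0,0,0],"grip":1},{"dp":[0,0,0.01],"rot":[0,0,0],"grip":1},{"dp":[0,0,0.015],"rot":[0,0,0],"grip":1},{"dp":[0,0,0.02],"rot":[0,0,0],"grip":1},{"dp":[0,0,0.02],"rot":[0,0,0],"grip":1},{"dp":[0,0,0.02],"rot":[0,0,0],"grip":1},{"dp":[0,0,0.02],"rot":[0,0,0],"grip":1},{"dp":[0,0,0.02],"rot":[0,0,0],"grip":1}]'
python3 -c "
from h import *
import cv2
go(0,-213,34)
cv2.imwrite('pics/s9.png',r.camera('side'))
a=cv2.resize(cv2.imread('pics/s9.png')[150:360,240:480],None,fx=2.6,fy=2.6,interpolation=cv2.INTER_CUBIC)
m=(a.max(2)<45).astype(np.uint8);m[:380]=0
k,l,st,_=cv2.connectedComponentsWithStats(m);i=1+np.argmax(st[1:,4]);ys,xs=np.where(l==i)
print(st[i],ys[xs==xs.min()].mean(),xs.max(),ys[xs==xs.max()].mean())
"
```

```text
t: 11.7
eef_pos: [589.9, -214.1, 12.9]
tcp_rot: [[-0.966, -0.257, 0.002], [-0.257, 0.966, 0.0], [-0.002, -0.0, -1.0]]
ft_force: [-13.2, 9.5, 50.0]
width: 0.1
finger_force: 22.3
t 11.7 bin [   1.2 -217.4] 12.9 F [-13.2   9.5  50. ] w 0.1
dp [ 0.004  0.018 -0.084] rot [-0.     0.004  0.006]
[ 244  380   95   92 3145] 417.5 338 435.5
```

Run:
```python
from h import *
import cv2
c=r.get_calibration("side");K=c["K"];T=c["camera_from_world"];d=np.load("bin.npz")
def P(x,y,z):
    p=K@(T@[*(d["R"]@[x,y]+d["t"]),z,1])[:3];return ((p[:2]/p[2]-[240,150])*2.6).round(0)
for th in(0,.3,.34,.37,.4):print(th,[P(x,141-140*np.cos(th),100+140*np.sin(th)) for x in(-75,75)])
a=cv2.resize(cv2.imread('pics/s9.png')[150:360,240:480],None,fx=2.6,fy=2.6,interpolation=cv2.INTER_CUBIC)
print("col 100",a[90:170:3,100].mean(1).round().astype(int))
print("expected row at col100:",[(th,round(float(np.interp(100,[P(-75,141-140*np.cos(th),100+140*np.sin(th))[0],P(75,141-140*np.cos(th),100+140*np.sin(th))[0]],[P(-75,141-140*np.cos(th),100+140*np.sin(th))[1],P(75,141-140*np.cos(th),100+140*np.sin(th))[1]])),1)) for th in(.3,.34,.37,.4)])
s=r.state();print(s["ft_force"],s["wrist_torque"],s["qpos"].round(3))
```

```text
0 [array([ 29., 220.]), array([192., 152.])]
0.3 [array([ 22., 172.]), array([189., 105.])]
0.34 [array([ 21., 165.]), array([188.,  99.])]
0.37 [array([ 19., 159.]), array([187.,  94.])]
0.4 [array([ 18., 154.]), array([186.,  88.])]
col 100 [78 78 77 78 78 77 77 77 77 76 77 81 90 95 94 93 91 86 67 50 49 49 49 49
 51 51 51]
expected row at col100: [(0.3, 140.7), (0.34, 133.8), (0.37, 127.7), (0.4, 121.8)]
[-12.94919657   9.03213281  50.31984619] [2.21211158 2.59545615 0.08098283] [-3.510e-01  5.680e-01  1.754e+00  2.000e-03  8.170e-01 -2.184e+00]
```

```bash
python3 -m handwheel '[{"dp":[0,0,-0.006],"rot":[0,0,0],"grip":1},{"dp":[0,0,-0.006],"rot":[0,0,0],"grip":1},{"dp":[0,0,-0.006],"rot":[0,0,0],"grip":1},{"dp":[0,0,-0.006],"rot":[0,0,0],"grip":1},{"dp":[0,0,-0.006],"rot":[0,0,0],"grip":1},{"dp":[0,0,-0.006],"rot":[0,0,0],"grip":1},{"dp":[0,0,-0.006],"rot":[0,0,0],"grip":1},{"dp":[0,0,-0.006],"rot":[0,0,0],"grip":1}]'
python3 -c "
from h import *
import cv2
go(0,-213,34)
a=cv2.resize(r.camera('side')[150:360,240:480],None,fx=2.6,fy=2.6,interpolation=cv2.INTER_CUBIC)
b=cv2.resize(cv2.imread('pics/s9.png')[150:360,240:480],None,fx=2.6,fy=2.6,interpolation=cv2.INTER_CUBIC)
print('change',np.abs(a[:200,:200].astype(int)-b[:200,:200]).mean(),a[110:140:3,100].mean(1).round())
t=r.camera('top');o=cv2.imread('pics/s4.png')
for n,(x0,x1,y0,y1) in dict(cast=(255,315,125,180),bowl=(150,210,180,235)).items():print(n,np.abs(t[y0:y1,x0:x1].astype(int)-o[y0:y1,x0:x1]).mean())
"
```

```text
t: 12.55
eef_pos: [589.9, -214.3, 13.1]
tcp_rot: [[-0.966, -0.257, 0.002], [-0.257, 0.966, 0.0], [-0.002, -0.0, -1.0]]
ft_force: [-9.1, 7.3, 36.6]
width: 0.5
finger_force: 16.4
t 12.55 bin [   1.1 -217.6] 13.1 F [-9.1  7.3 36.6] w 0.5
dp [ 0.004  0.018 -0.084] rot [-0.001  0.004  0.006]
change 0.44975 [76. 77. 77. 76. 79. 87. 94. 94. 94. 92.]
cast 18.484242424242424
bowl 6.265353535353535
```

```bash
python3 -c "
from h import *
d=np.load('bin.npz');w=ray('side',(240+205/2.6,150+60/2.6),131);print('cast bin',d['R'].T@(w[:2]-d['t']))
print(r.sign_off())"
```

```text
cast bin [135.32082047  64.70293019]
the job is handed in; nothing more can be done
None
```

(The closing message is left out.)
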